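# Finish the tightening pass on a disc filter holder

### The job

The cover of the filter holder is being tightened crosswise, a little each pass, and the two knobs already pointing at their lines are done. Finish this pass on the other pair: turn the red knob clockwise until its white pointer points straight outward at its line on the rim, then do the same with the black knob directly opposite it. Do not turn either knob past its line, and leave the red tube rack where it is.

Things in the scene. Friction and masses are not known exactly. Their poses are not given: they have to be found in the camera images.
- holder: Fixed round filter holder, 260 mm wide, cover face 80 mm above the bench. Origin: on its axis at bench level; z up, any yaw. Four bar knobs, axes 90 mm from the centre: red at its +x, loose black one at -x; those at +y and -y are done and do not turn. Central port up to 108 mm high. Blue line on the rim outward of each knob. Skirt of each knob: 46 mm wide, top 94 mm above the bench.
- red_knob (a joint): Red knob's angle (rad), grows clockwise from above. 0: white stripe (pointer, on one end of the bar) points outward, along the holder's +x, at its line; at q it points along +x turned clockwise by q. Starts at -1.2 to -0.6. Friction 0.12 N m; no stop at the line. Bar centred on the axis, 46 long, 15 thick, 92 to 126 mm above the bench: pinch across the 15, about 116 up.
- opposite_knob (a joint): Angle (rad) of the loose black knob opposite the red one, same shape, heights and friction; grows clockwise from above. 0: its white pointer points outward, along the holder's -x, at its line; at q it points along -x turned clockwise by q. Starts at -1.2 to -0.6; no stop at the line.
- rack: Loose red tube rack, 170 x 90 x 45 mm, with three capped tubes up to 92 mm high, on the bench to the robot's right of the holder; origin at the centre of its underside. A bystander.

How it is judged:
On the way, in this order (a step that is already met when the one before it is completed fails the run):
1. the red knob is brought to its line (within 0.22 rad) while the opposite knob is still loose (more than 0.4 rad short) (value of joint red_knob between -0.22 and 0.22 rad and value of joint opposite_knob below -0.4 rad), for 0.2 s.
2. the opposite knob is brought to its line (within 0.22 rad), the red one still at its own (value of joint opposite_knob between -0.22 and 0.22 rad and value of joint red_knob between -0.22 and 0.22 rad), for 0.2 s.
At the end, for the whole second after the job is handed in: Both loose knobs, the red one and the black one opposite it, point at their lines within 0.22 rad (about 12 degrees), and the tube rack is within 30 mm of where it was (all of step 2 and distance of rack from where it was at the start of the episode below 0.03 m); the robot touches nothing.
It fails at once if the red knob is turned more than 0.3 rad past its line (value of joint red_knob above 0.3 rad).
It fails at once if the opposite knob is turned more than 0.3 rad past its line (value of joint opposite_knob above 0.3 rad).
It fails at once if the tube rack is pushed more than 30 mm or tipped (distance of rack from where it was at the start of the episode above 0.03 m or angle between rack's own z axis and vertical above 0.35 rad).
It also fails if it takes over 45 s, if anything falls off the work surface, if the arm or the gripper's body presses on something with over 40 N, if the wrist force passes 120 N, or if a joint passes its speed limit or range.

### The arm

A 6-joint arm with a two-finger parallel gripper is mounted at the origin on the work surface. World frame = base frame: x ahead of the robot, y to its left, z up, the work surface at z = 0. Lengths are in m, angles in rad, forces in N, time in s.
With the tool pointing down it reaches from about 0.375 to 0.975 m from the base axis. Payload 3.8 kg.
Tool frame: the origin (TCP) lies on the centre line of the jaws, within the pads' length; the fingertips stand 25 mm ahead of it and the grasp point (between the pads) lies 6 mm ahead of it; z points along the fingers, y is the direction in which the jaws open and shut (so a half turn about z gives the same grasp; the last joint's range is limited). The gripper opens to 85 mm and grips with 20 to 120 N. Pads are 22 mm wide; open, the fingers measure 114 mm over their backs; the gripper's body (76 mm by 85 mm) begins 54 mm behind the grasp point. The pads swing forward as they close: fully open they stand 13 mm farther back than shut.
Start: joints at [1.265, 0.264, 1.604, -0, 1.274, -0.037], TCP at [0.179, 0.651, 0.256] pointing down, gripper open.
Joint ranges: [-2.63, 2.63], [-0.94, 2.18], [0.31, 2.57], [-1.31, 4.45], [0, 2.66], [-2.55, 2.55]. Speed limits (rad/s): [2.57, 2.57, 3.14, 3.14, 3.14, 3.14].

### API

Orientations are given as a rotation vector (axis times angle).
In Python, from workcell import bot gives the robot as it stands.
- The arm moves only by the tool servo_tool, never from a script. Its argument "moves" is a list of rows, each a list of 3 entries, a list of its own where there are three numbers: the closure in counts, from 0 (fully open) to 255 (shut), then the shift along the tool's x, y, z in m, then the turn about the tool's z in rad. A call has exactly 8 rows; each row shifts and turns the pose as measured when the row begins, along the tool's axes as they then stand; what a row does not reach is not made up. A row lasts 1/12 s, in which the tool goes at most 41.7 mm and 7.16 degrees, less where a joint would pass 70% of its speed; a pose out of reach is approached as far as the arm can. A call is refused whole if a number of a shift passes 0.0417 or a number of a turn 0.125, either way. A call with a gripper value outside its range is refused whole. The fingers move at their own pace and stop on an object; "newtons" is the grip in N (left out, the last holds). Time passes only in rows, so rows that do not move let the fingers close, or fill a call up. It gives the time, the measured TCP pose, the force and the opening at its end, in the units of the state.
- bot.read_state(): the state, without advancing time (a new reading comes with each control period).
- bot.read_camera(name): name is "scene" or "top" or "wrist"; returns a dict with "pixels" (400x640x3 uint8, red, green, blue), "depth" (400x640 float32, m along the optical axis (not along the pixel's ray), 0 where there is no reading), "intrinsics" (3x3 intrinsics, pixels), "R" (3x3) and "t" (3): a world point X has camera coordinates R X + t. Camera axes: x right, y down, z forward; pixel columns grow to the right and rows downward; lengths in m; the calibration is good to about 2 mm. A picture is of the moment at which its call begins.
- bot.finish_job(): hands the job in, once; it reports no verdict.
The state is a dict: "time": time; "q": joint angles; "joint_vel": joint speeds; "joint_torque": joint torques, N m; "tool_pos": TCP position; "tcp_rot": TCP orientation; "wrist_force": force on the tool from outside, world axes, zero at the start; "torque": the same for the moment, N m; "width": opening from 0.0 (shut) to 1.0 (fully open).
Only numpy, scipy, OpenCV 4.12 (cv2) and the standard library are available. Lean on these libraries where they do the work, as an engineer would, in place of code of your own. Each camera call takes 0.05 s, during which the arm holds its last target.

## Working session

There is one attempt and no reset: what is moved stays moved. The work goes in short steps, Python scripts to look and compute and a tool call to move; the robot and the scene stay as the last step left them, time stands still between calls to the robot, and variables do not carry over. Pictures are saved under pics/ and viewed, and the job is handed in when it is done.

Besides the shell and the picture viewer there is one more tool, called after "Request:" as name([rows], argument=value, ...), one row to a line, values as JSON. servo_tool: Moves the arm, as the interface text tells. Its arguments: {"type":"object","properties":{"moves":{"type":"array","items":{"type":"array"}},"newtons":{"type":"number"}},"required":["moves"]}

```bash
mkdir -p pics; cat > h.py <<'E'
import numpy as np, cv2
from workcell import bot
def cam(name,fn):
    c=bot.read_camera(name); cv2.imwrite('pics/'+fn+'.png',c['pixels'][:,:,::-1]); np.savez('pics/'+fn+'.npz',**c); return c
def px(c,u,v,z=None):
    K=np.array(c['intrinsics']);R=np.array(c['R']);t=np.array(c['t'])
    r=R.T@np.linalg.inv(K)@np.array([u,v,1.]); o=-R.T@t
    if z is None: d=c['depth'][int(round(v)),int(round(u))]; return o+r*d
    return o+r*(z-o[2])/r[2]
E
python3 - <<'E'
from h import *
cam('top','top0');cam('scene','scene0')
s=bot.read_state();print(s)
E
```

```text
{'time': 0.1, 'q': array([ 1.26507579e+00,  2.64688967e-01,  1.60526328e+00, -1.04336469e-05,
        1.27369171e+00, -3.68962527e-02]), 'joint_vel': array([-0.00126625, -0.00130622, -0.00313188, -0.0002637 ,  0.00048998,
        0.00015598]), 'joint_torque': array([ 5.87296709e-04, -5.16708434e+01, -3.68589664e+01,  5.18742979e-05,
        6.29857415e-03, -6.69686258e-06]), 'tool_pos': array([0.17909493, 0.65016577, 0.25506499]), 'tcp_rot': array([-0.42094733, -3.11291862,  0.00317734]), 'wrist_force': array([-0.58811701,  0.30009964,  0.57519962]), 'torque': array([-0.03606581,  0.02923597, -0.04168472]), 'width': 1.0001245539401524}
```

View pics/top0.png

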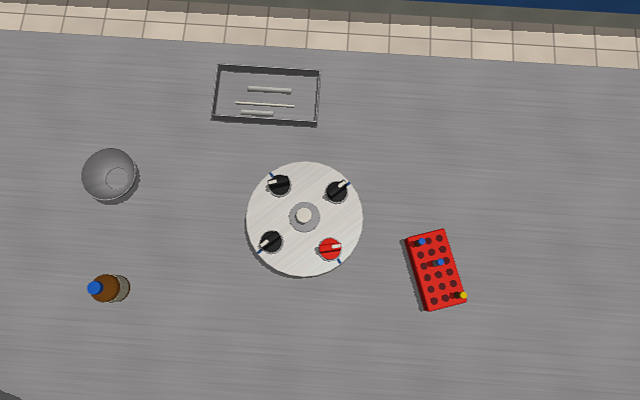

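View pics/scene0.png

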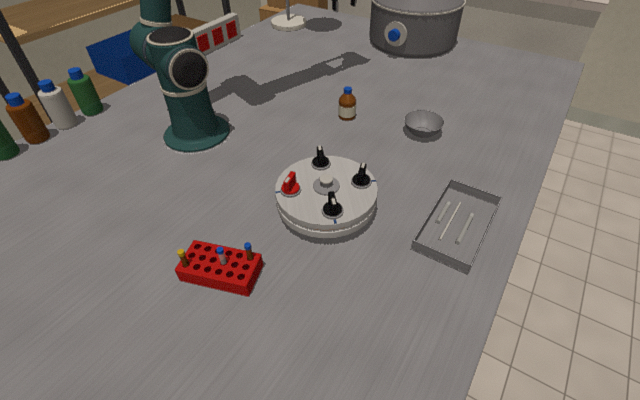

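The top view shows the holder centred at about (304,218), with the red knob at (330,249) and the opposite black knob at (279,185). The rack is to the right at (436,270). I'll enlarge it.

```bash
python3 - <<'E'
from h import *
im=cv2.imread('pics/top0.png')[155:285,240:370]
cv2.imwrite('pics/crop0.png',cv2.resize(im,(598,598),interpolation=cv2.INTER_CUBIC))
c=dict(np.load('pics/top0.npz'))
for n,u,v,z in [('red line',340,262,.08),('blk line',270,173,.08),('l3',348,182,.08),('l4',259,251,.08),('red',330,248,.11),('blk',279,185,.11)]:
    print(n,px(c,u,v,z).round(4),px(c,u,v).round(4))
print(-c['R'].T@c['t'])
E
```

```text
red line [ 0.4626 -0.1564  0.08  ] [ 0.4626 -0.1564  0.0797]
blk line [0.6508 0.0127 0.08  ] [0.6503 0.0124 0.082 ]
l3 [ 0.6418 -0.1639  0.08  ] [ 0.6415 -0.1639  0.0811]
l4 [0.4744 0.0201 0.08  ] [0.4741 0.0197 0.0828]
red [ 0.488  -0.1326  0.11  ] [ 0.4864 -0.1324  0.1253]
blk [ 0.6168 -0.0136  0.11  ] [ 0.6163 -0.0139  0.1121]
[ 0.39208877 -0.12090722  1.00553916]
```

View pics/crop0.png

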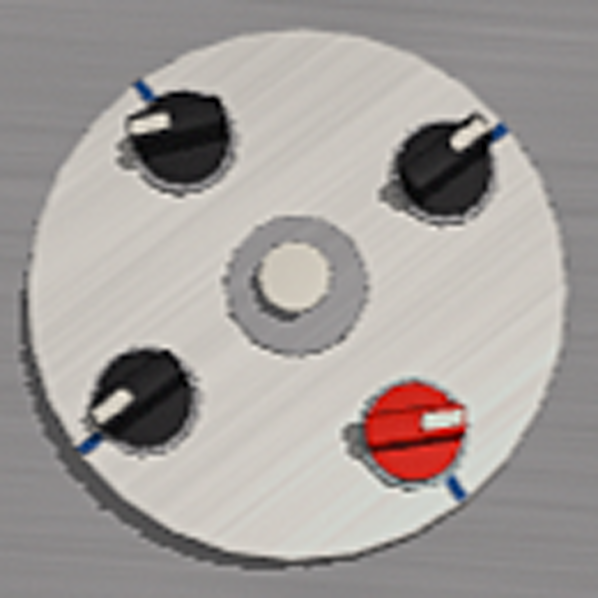

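```bash
python3 - <<'E'
from h import *
from scipy.spatial.transform import Rotation as Ro
c=dict(np.load('pics/top0.npz'))
P=lambda x,y,z:px(c,240+(x+.5)/4.6-.5,155+(y+.5)/4.6-.5,z)
b,l3,l4,r=[P(*p,.08)[:2] for p in [(143,91),(499,130),(92,442),(456,487)]]
ctr=(b+l3+l4+r)/4; print('ctr',ctr,np.linalg.norm(r-b),np.linalg.norm(l3-l4))
d=r-b;d/=np.linalg.norm(d); e=l3-l4; print('yaw',np.degrees(np.arctan2(d[1],d[0])),np.degrees(np.arctan2(e[1],e[0])))
print('red',ctr+.09*d,'blk',ctr-.09*d)
for n,a,q,o in [('red',(423,421),(464,417),d),('blk',(170,121),(128,126),-d)]:
    v=(P(*q,.126)-P(*a,.126))[:2]; an=np.arctan2(v[1],v[0]); oo=np.arctan2(o[1],o[0])
    print(n,'pointer dir',an,'q',(oo-an+np.pi)%(2*np.pi)-np.pi, P(*q,.126),P(*a,.126))
s=bot.read_state(); M=Ro.from_rotvec(s['tcp_rot']).as_matrix(); print(M.round(3)); print(c['R'])
w=cam('wrist','w0'); print(w['intrinsics'],-w['R'].T@w['t']-s['tool_pos'])
E
```

```text
ctr [ 0.55705815 -0.07200959] 0.24525165583127925 0.2462615967021827
yaw -137.92695639452938 -48.0362833581819
red [ 0.49025195 -0.13231656] blk [ 0.62386436 -0.01170262]
red pointer dir -1.4060385905283725 q -1.0012409258108121 [ 0.49341082 -0.15362889  0.126     ] [ 0.49037488 -0.13536923  0.126     ]
blk pointer dir 1.761360118479902 q -1.0270469812292933 [0.61774535 0.00966029 0.126     ] [ 0.62145131 -0.00955106  0.126     ]
[[-0.964  0.266 -0.001]
 [ 0.266  0.964 -0.002]
 [ 0.    -0.002 -1.   ]]
[[ 0.06730701 -0.9977315   0.00127219]
 [-0.9748451  -0.06603453 -0.21287667]
 [ 0.21247777  0.0130879  -0.97707825]]
[[332.71271131   0.         314.0473816 ]
 [  0.         332.71271131 193.50894021]
 [  0.           0.           1.        ]] [-0.06394276  0.01833426  0.1176125 ]
```

View pics/w0.png

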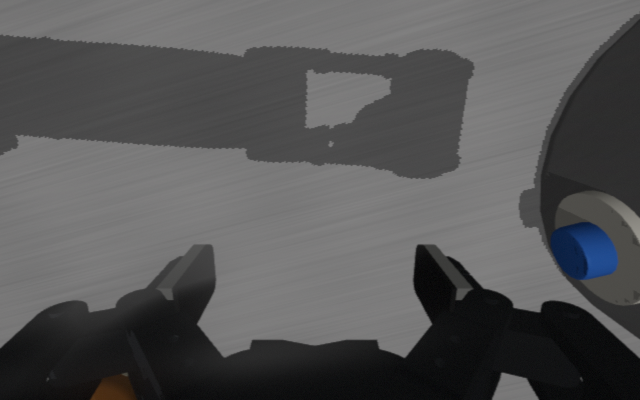

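```bash
python3 - <<'E'
from h import *
c=dict(np.load('pics/top0.npz'))
for u,v in [(94,288),(115,288),(110,160),(430,236),(438,262),(462,295),(304,215)]: print(u,v,px(c,u,v).round(3))
E
```

```text
94 288 [0.373 0.347 0.11 ]
115 288 [0.375 0.322 0.071]
110 160 [0.674 0.41  0.02 ]
430 236 [ 0.537 -0.358  0.045]
438 262 [ 0.476 -0.364  0.094]
462 295 [ 0.41  -0.414  0.093]
304 215 [ 0.555 -0.073  0.106]
```

Request:
servo_tool([
  [0, [-0.024, -0.032, 0], 0],
  [0, [-0.024, -0.032, 0], 0],
  [0, [-0.024, -0.032, 0], 0],
  [0, [-0.024, -0.032, 0], 0],
  [0, [-0.024, -0.032, 0], 0],
  [0, [-0.024, -0.032, 0], 0],
  [0, [-0.024, -0.032, 0], 0],
  [0, [-0.024, -0.032, 0], 0],
], newtons=40)

```text
time: 0.82
tool_pos: [0.2958, 0.3471, 0.249]
tcp_rot: [-0.402, -3.112, 0.009]
wrist_force: [1.4, -0.1, 0.7]
width: 0.999
```

```bash
cat > g.py <<'E'
import sys
from h import *
from scipy.spatial.transform import Rotation as Ro
def rel(x,y,z,yaw):
    s=bot.read_state(); M=Ro.from_rotvec(s['tcp_rot']).as_matrix()
    d=M.T@(np.array([x,y,z])-s['tool_pos']); cy=np.degrees(np.arctan2(M[1,0],M[0,0]))
    tn=(np.radians(cy-yaw)+np.pi)%(2*np.pi)-np.pi
    print('t',round(s['time'],2),'pos',s['tool_pos'].round(4),'yaw',cy.round(2),'tilt',M[:,2].round(4),'w',round(s['width'],3),'F',s['wrist_force'].round(1),'T',s['torque'].round(2),'q',s['q'].round(2))
    print('d tool',d.round(4),'turn',tn.round(4))
if __name__=='__main__': rel(*map(float,sys.argv[1:5]))
E
python3 g.py .4903 -.1323 .22 99.4
```

```text
t 0.82 pos [0.2958 0.3471 0.249 ] yaw 165.29 tilt [-0.0042 -0.0053 -1.    ] w 0.999 F [ 1.4 -0.1  0.7] T [-0.01 -0.05 -0.06] q [ 0.81 -0.15  2.05 -0.    1.24 -0.5 ]
d tool [-0.3099 -0.4141  0.0307] turn 1.15
```

Request:
servo_tool([
  [0, [-0.024, -0.032, 0], 0],
  [0, [-0.024, -0.032, 0], 0],
  [0, [-0.024, -0.032, 0], 0],
  [0, [-0.024, -0.032, 0], 0],
  [0, [-0.024, -0.032, 0], 0],
  [0, [-0.024, -0.032, 0], 0],
  [0, [-0.024, -0.032, 0], 0],
  [0, [-0.024, -0.032, 0], 0.06],
])

```text
time: 1.48
tool_pos: [0.4165, 0.0363, 0.2496]
tcp_rot: [0.49, 3.103, -0.007]
wrist_force: [0.7, 1.4, 0.2]
width: 1.0
```

```bash
python3 g.py .4903 -.1323 .22 99.4
```

```text
t 1.48 pos [0.4165 0.0363 0.2496] yaw 162.07 tilt [-4.0e-04 -4.5e-03 -1.0e+00] w 1.0 F [0.7 1.4 0.2] T [ 0.05 -0.01 -0.03] q [ 0.03 -0.24  2.12 -0.    1.26 -1.23]
d tool [-0.1221 -0.1376  0.0304] turn 1.0937
```

Request:
servo_tool([
  [0, [-0.02, -0.023, 0.004], 0.12],
  [0, [-0.023, -0.02, 0.004], 0.12],
  [0, [-0.025, -0.017, 0.004], 0.12],
  [0, [-0.027, -0.014, 0.004], 0.12],
  [0, [-0.029, -0.011, 0.004], 0.12],
  [0, [-0.03, -0.007, 0.004], 0.12],
  [0, [0, 0, 0.003], 0.12],
  [0, [0, 0, 0.003], 0.12],
])

```text
time: 2.15
tool_pos: [0.492, -0.151, 0.2197]
tcp_rot: [1.917, 2.48, -0.005]
wrist_force: [-0.9, -0.3, 0.5]
width: 0.999
```

```bash
python3 - <<'E'
from h import *
cam('wrist','w1');cam('top','top1')
E
python3 g.py .4903 -.1323 .22 99.4
```

```text
t 2.25 pos [ 0.4915 -0.1501  0.2193] yaw 104.98 tilt [ 0.0027 -0.0068 -1.    ] w 1.002 F [-0.6  0.2  0.8] T [ 0.01  0.   -0.01] q [-0.34 -0.02  1.99 -0.01  1.17 -0.6 ]
d tool [ 0.0175  0.0035 -0.0009] turn 0.0973
```

View pics/w1.png

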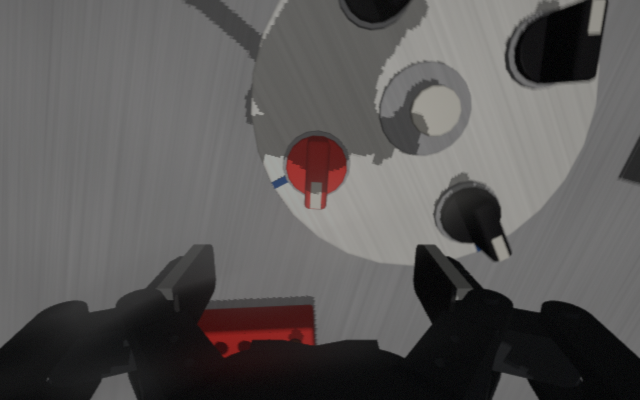

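```bash
python3 - <<'E'
from h import *
im=cv2.imread('pics/w1.png')[120:220,260:380]
cv2.imwrite('pics/w1c.png',cv2.resize(im,None,fx=6,fy=6,interpolation=cv2.INTER_CUBIC))
E
```

```text
(no output)
```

View pics/w1c.png

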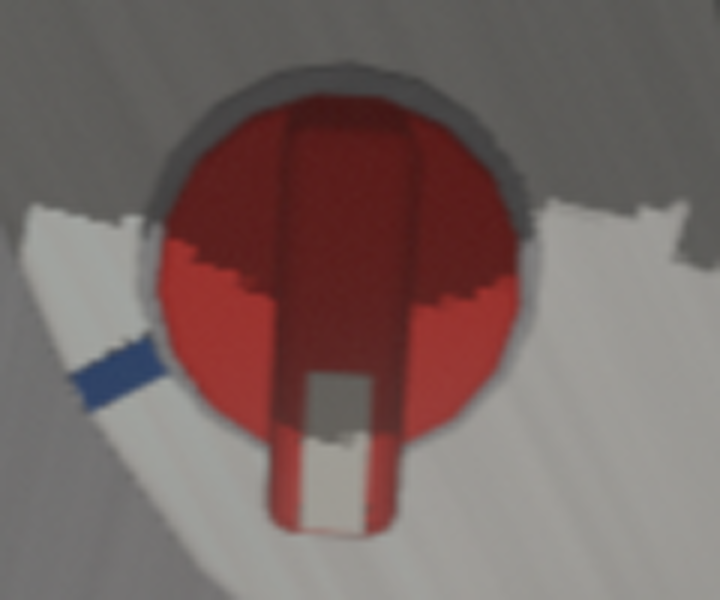

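```bash
python3 - <<'E'
from h import *
c=dict(np.load('pics/w1.npz'))
P=lambda x,y,z:px(c,260+(x+.5)/6-.5,120+(y+.5)/6-.5,z)
k=P(340,271,.094);a=P(338,375,.126);b=P(334,532,.126);l=P(120,372,.08)
print(k,a,b,l)
print([P(x,y,.094)[:2].round(4) for x,y in [(160,271),(520,271),(345,95)]])
v=b-a; print('ptr',np.degrees(np.arctan2(v[1],v[0])),np.linalg.norm(v)); v=b-k; print(np.degrees(np.arctan2(v[1],v[0])),np.linalg.norm(v[:2]))
v=l-k; print('line',np.degrees(np.arctan2(v[1],v[0])))
# bar edges centre at top
for y in (200,300,400,500):
    pass
E
```

```text
[ 0.48828267 -0.12974563  0.094     ] [ 0.48921695 -0.13503764  0.126     ] [ 0.49332061 -0.1525112   0.126     ] [ 0.4643067  -0.15272311  0.08      ]
[array([ 0.4668, -0.1353]), array([ 0.5098, -0.1242]), array([ 0.4834, -0.1088])]
ptr -76.78357972191556 0.017948959098648666
-77.52172567056554 0.023316342440870004
line -136.2182490777993
```

```bash
python3 g.py .489 -.131 .122 102
```

```text
t 2.25 pos [ 0.4915 -0.1501  0.2193] yaw 104.98 tilt [ 0.0027 -0.0068 -1.    ] w 1.002 F [-0.6  0.2  0.8] T [ 0.01  0.   -0.01] q [-0.34 -0.02  1.99 -0.01  1.17 -0.6 ]
d tool [0.0198 0.0025 0.0971] turn 0.0519
```

Request:
servo_tool([
  [0, [0.01, 0.0012, 0.005], 0.025],
  [0, [0.01, 0.0012, 0.005], 0.025],
  [0, [0, 0, 0.02], 0],
  [0, [0, 0, 0.02], 0],
  [0, [0, 0, 0.02], 0],
  [0, [0, 0, 0.01], 0],
  [0, [0, 0, 0], 0],
  [0, [0, 0, 0], 0],
])

```text
time: 2.92
tool_pos: [0.4893, -0.1269, 0.139]
tcp_rot: [1.933, 2.465, -0.002]
wrist_force: [0.1, -0.2, 0.4]
width: 0.999
```

```bash
python3 g.py .489 -.131 .122 102
```

```text
t 2.92 pos [ 0.4893 -0.1269  0.139 ] yaw 103.8 tilt [ 0.0063 -0.0068 -1.    ] w 0.999 F [ 0.1 -0.2  0.4] T [ 0.02 -0.01  0.03] q [-0.3   0.05  2.08 -0.01  1.   -0.54]
d tool [-0.0038 -0.0013  0.017 ] turn 0.0314
```

Request:
servo_tool([
  [0, [-0.003, -0.001, 0.01], 0.03],
  [0, [-0.001, 0, 0.006], 0],
  [0, [0, 0, 0.001], 0],
  [100, [0, 0, 0], 0],
  [140, [0, 0, 0], 0],
  [150, [0, 0, 0], 0],
  [150, [0, 0, 0], 0],
  [150, [0, 0, 0], 0],
])

```text
time: 3.58
tool_pos: [0.4925, -0.1326, 0.1251]
tcp_rot: [1.966, 2.43, 0.002]
wrist_force: [0.3, -0.6, -0.3]
width: 0.411
```

```bash
python3 - <<'E'
from h import *
cam('wrist','w2')
E
python3 g.py .489 -.131 .122 102
```

```text
t 3.63 pos [ 0.4926 -0.1326  0.1252] yaw 102.05 tilt [ 0.0137 -0.0091 -0.9999] w 0.411 F [ 0.  -0.2  0. ] T [-0.02  0.01  0.02] q [-0.31  0.07  2.09 -0.01  0.97 -0.52]
d tool [ 0.0024 -0.0032  0.0031] turn 0.001
```

View pics/w2.png

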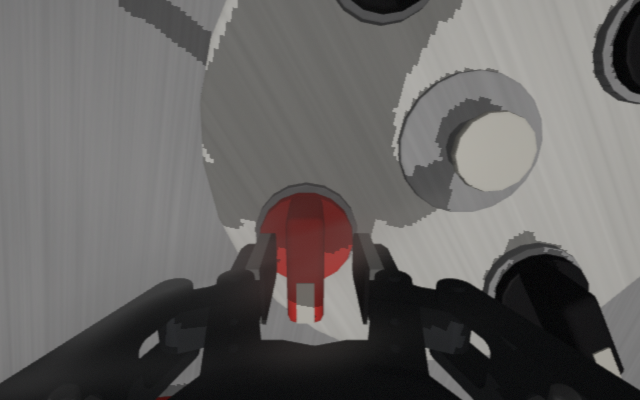

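Request:
servo_tool([
  [150, [0.0024, -0.0034, 0.003], 0],
  [150, [0, 0, 0], 0],
  [150, [0, 0, 0], 0],
  [150, [0, 0, 0], 0],
  [190, [0, 0, 0], 0],
  [225, [0, 0, 0], 0],
  [255, [0, 0, 0], 0],
  [255, [0, 0, 0], 0],
], newtons=40)

```text
time: 4.3
tool_pos: [0.4883, -0.1307, 0.1222]
tcp_rot: [1.965, 2.43, 0.002]
wrist_force: [0.7, -1.0, 0.4]
width: 0.17
```

```bash
python3 - <<'E'
from h import *
cam('wrist','w3')
E
python3 g.py .489 -.131 .122 42.5
```

```text
t 4.35 pos [ 0.4883 -0.1307  0.1222] yaw 102.05 tilt [ 0.0136 -0.0092 -0.9999] w 0.169 F [ 0.1 -0.1  0.6] T [-0.01  0.22 -0.13] q [-0.31  0.06  2.1  -0.01  0.96 -0.52]
d tool [-0.0004  0.0007  0.0002] turn 1.0394
```

View pics/w3.png

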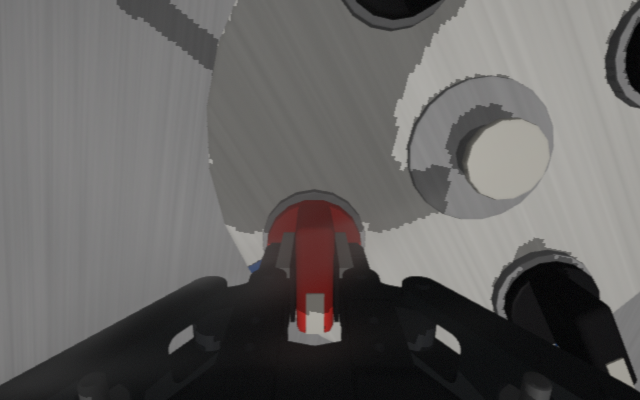

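Request:
servo_tool([
  [255, [0, 0, 0], 0.05],
  [255, [0, 0, 0], 0.08],
  [255, [0, 0, 0], 0.08],
  [255, [0, 0, 0], 0.08],
  [255, [0, 0, 0], 0.08],
  [255, [0, 0, 0], 0.08],
  [255, [0, 0, 0], 0.08],
  [255, [0, 0, 0], 0.05],
])

```text
time: 5.02
tool_pos: [0.4885, -0.1308, 0.1222]
tcp_rot: [2.598, 1.738, 0.008]
wrist_force: [0.8, 0.4, 1.1]
width: 0.17
```

```bash
python3 g.py .4883 -.1307 .122 42.5
```

```text
t 5.02 pos [ 0.4885 -0.1308  0.1222] yaw 67.54 tilt [ 0.0127 -0.0103 -0.9999] w 0.17 F [0.8 0.4 1.1] T [-0.04  0.29  0.09] q [-0.31  0.06  2.1  -0.01  0.96  0.09]
d tool [ 0.     -0.0003  0.0002] turn 0.4371
```

Request:
servo_tool([
  [255, [0, 0, 0], 0.07],
  [255, [0, 0, 0], 0.07],
  [255, [0, 0, 0], 0.07],
  [255, [0, 0, 0], 0.07],
  [255, [0, 0, 0], 0.06],
  [255, [0, 0, 0], 0.03],
  [255, [0, 0, 0], 0],
  [255, [0, 0, 0], 0],
])

```text
time: 5.68
tool_pos: [0.4887, -0.1309, 0.1222]
tcp_rot: [2.885, 1.207, 0.009]
wrist_force: [0.8, -0.2, -0.1]
width: 0.173
```

```bash
python3 - <<'E'
from h import *
cam('wrist','w4')
E
python3 g.py .4883 -.1307 .122 42.5
```

```text
t 5.73 pos [ 0.4887 -0.1309  0.1222] yaw 45.42 tilt [ 0.0109 -0.0111 -0.9999] w 0.165 F [ 0.6 -0.1  0.5] T [ 0.02  0.35 -0.08] q [-0.31  0.06  2.1  -0.01  0.96  0.48]
d tool [-0.0002 -0.0004  0.0002] turn 0.051
```

View pics/w4.png

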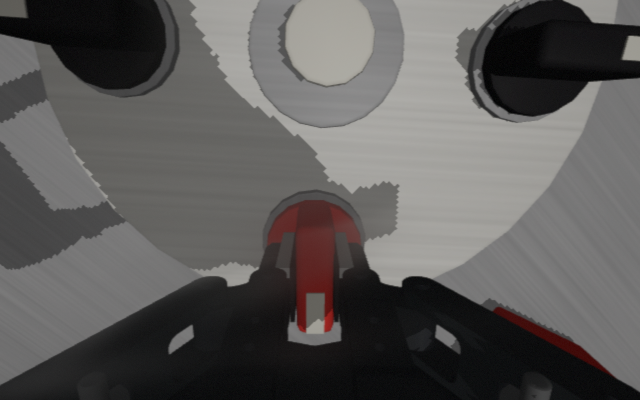

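Request:
servo_tool([
  [255, [0, 0, 0], 0.04],
  [255, [0, 0, 0], 0],
  [255, [0, 0, 0], 0],
  [120, [0, 0, 0], 0],
  [80, [0, 0, 0], 0],
  [60, [0, 0, 0], 0],
  [50, [0, 0, 0], 0],
  [50, [0, 0, -0.005], 0],
])

```text
time: 6.4
tool_pos: [0.488, -0.1307, 0.1264]
tcp_rot: [2.906, 1.157, 0.008]
wrist_force: [-0.9, 0.8, -0.2]
width: 0.809
```

Request:
servo_tool([
  [50, [0, 0, -0.02], 0],
  [50, [0, 0, -0.025], 0],
  [50, [0, 0, -0.025], 0],
  [30, [0, 0, -0.02], 0],
  [0, [0, 0, 0], 0],
  [0, [0, 0, 0], 0],
  [0, [0, 0, 0], 0],
  [0, [0, 0, 0], 0],
])

```text
time: 7.07
tool_pos: [0.4862, -0.1294, 0.221]
tcp_rot: [2.906, 1.159, 0.007]
wrist_force: [-0.3, -0.3, -0.5]
width: 0.998
```

```bash
python3 - <<'E'
from h import *
c=cam('wrist','w5');cam('top','top5')
im=cv2.imread('pics/w5.png')[120:220,260:380]
cv2.imwrite('pics/w5c.png',cv2.resize(im,None,fx=5,fy=5,interpolation=cv2.INTER_CUBIC))
E
python3 g.py .4883 -.1307 .122 42.5
```

```text
t 7.17 pos [ 0.4859 -0.1293  0.2204] yaw 43.48 tilt [ 0.0077 -0.0098 -0.9999] w 0.996 F [0.  0.4 0.4] T [-0.04  0.05 -0.01] q [-0.31 -0.04  2.01 -0.01  1.16  0.51]
d tool [0.0009 0.0015 0.0984] turn 0.0172
```

View pics/w5.png

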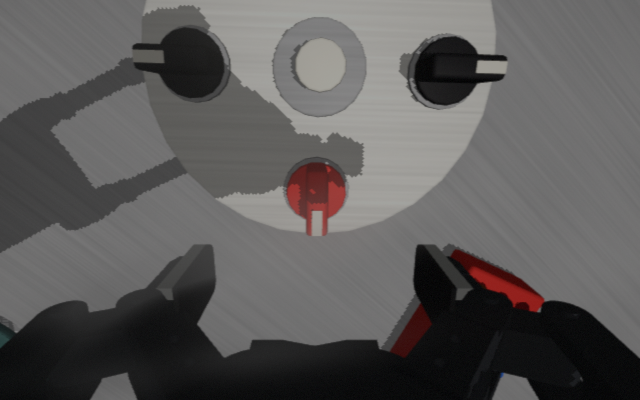

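View pics/w5c.png

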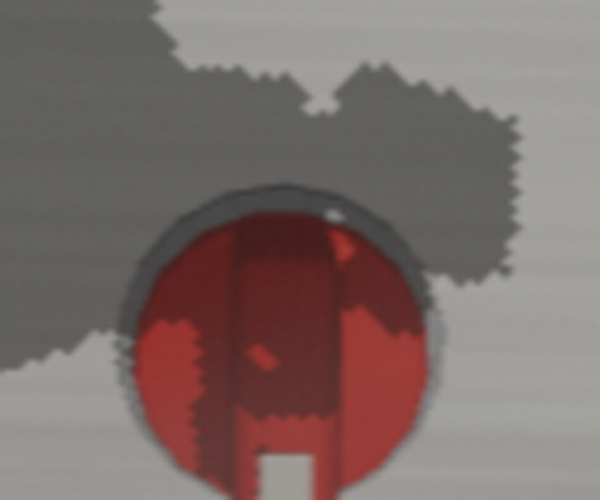

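```bash
python3 - <<'E'
from h import *
c=dict(np.load('pics/w5.npz'))
A=lambda v:np.degrees(np.arctan2(v[1],v[0])).round(1)
a=px(c,317,211,.126);b=px(c,317,236,.126);k=px(c,317,190,.094);p=px(c,320,65,.108);
k1=px(c,449,71,.094);k2=px(c,193,63,.094)
print('stripe',A(b-a),'radial',A(k-p),A(b-p),'knob',k,'port',p,(k1+k2)/2, A(k1-k2)-90)
print('blk pos est', 2*p-k, (k1+k2)-k)
im=cv2.imread('pics/top5.png')[155:285,240:370]
cv2.imwrite('pics/top5c.png',cv2.resize(im,(598,598),interpolation=cv2.INTER_CUBIC))
E
python3 g.py .6225 -.0110 .22 102
```

```text
stripe -136.4 radial -137.5 -137.6 knob [ 0.49057421 -0.13039789  0.094     ] port [ 0.55521274 -0.07112078  0.108     ] [ 0.55653539 -0.07237687  0.094     ] -138.1
blk pos est [ 0.61985128 -0.01184367  0.122     ] [ 0.62249656 -0.01435586  0.094     ]
t 7.17 pos [ 0.4859 -0.1293  0.2204] yaw 43.48 tilt [ 0.0077 -0.0098 -0.9999] w 0.996 F [0.  0.4 0.4] T [-0.04  0.05 -0.01] q [-0.31 -0.04  2.01 -0.01  1.16  0.51]
d tool [0.1805 0.0082 0.0003] turn -1.0213
```

View pics/top5c.png

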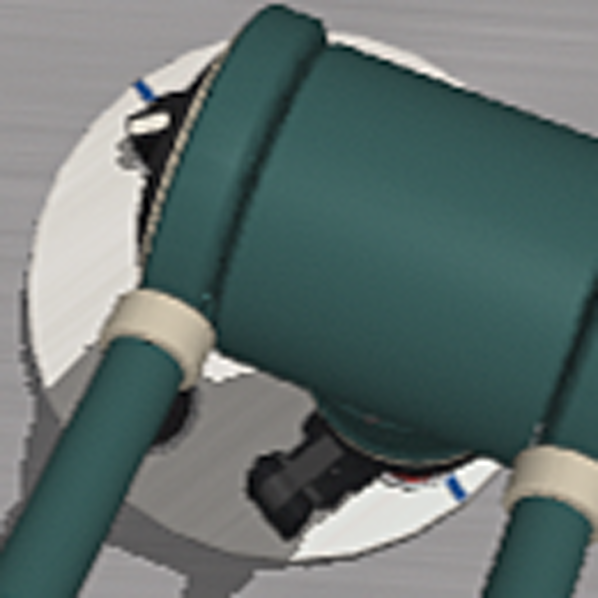

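Request:
servo_tool([
  [0, [0.04, 0.0015, 0], 0],
  [0, [0.04, 0.0015, 0], 0],
  [0, [0.04, 0.0015, 0], 0],
  [0, [0.04, 0.0015, 0], 0],
  [0, [0.01, 0.001, 0], -0.12],
  [0, [0, 0, 0], -0.12],
  [0, [0, 0, 0], -0.12],
  [0, [0, 0, 0], -0.12],
])

```text
time: 7.83
tool_pos: [0.6148, -0.012, 0.2071]
tcp_rot: [2.549, 1.835, -0.021]
wrist_force: [-0.6, -0.2, -0.8]
width: 0.995
```

Request:
servo_tool([
  [0, [0, 0, 0], -0.12],
  [0, [0, 0, 0], -0.12],
  [0, [0, 0, 0], -0.12],
  [0, [0, 0, 0], -0.08],
  [0, [0, 0, 0], 0],
  [0, [0, 0, 0], 0],
  [0, [0, 0, 0], 0],
  [0, [0, 0, 0], 0],
])

```text
time: 8.5
tool_pos: [0.6099, -0.0107, 0.1951]
tcp_rot: [-2.057, -2.352, 0.039]
wrist_force: [-0.2, -0.5, -0.0]
width: 1.001
```

```bash
python3 - <<'E'
from h import *
c=cam('wrist','w6')
im=cv2.imread('pics/w6.png')[110:250,240:400]
cv2.imwrite('pics/w6c.png',cv2.resize(im,None,fx=4,fy=4,interpolation=cv2.INTER_CUBIC))
E
python3 g.py .6220 -.0115 .122 102
```

```text
t 8.55 pos [ 0.6098 -0.0106  0.1951] yaw 97.67 tilt [-0.0294 -0.0077 -0.9995] w 0.996 F [-0.1  0.4 -0.3] T [-0.02 -0.04 -0.01] q [-0.05  0.2   1.79 -0.01  1.17 -0.18]
d tool [-0.0022  0.0142  0.0727] turn -0.0756
```

View pics/w6c.png

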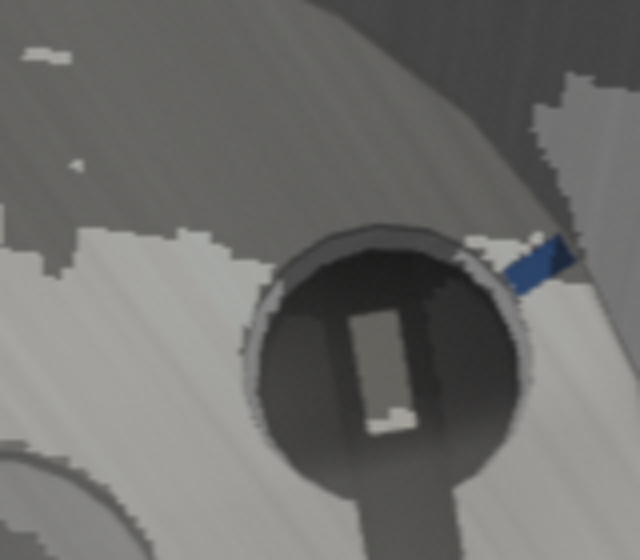

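```bash
python3 - <<'E'
from h import *
c=dict(np.load('pics/w6.npz'))
A=lambda v:np.degrees(np.arctan2(v[1],v[0])).round(1)
P=lambda x,y,z:px(c,240+(x+.5)/4-.5,110+(y+.5)/4-.5,z)
b=P(374,313,.126);a=P(392,432,.126);k=P(391,375,.094);l=P(541,263,.08)
print('ptr',A(b-a),np.linalg.norm(b-a),'knob',k,'tip',b,'line',A(l-k),'ctr from tip',b-.023*(b-a)/np.linalg.norm(b-a))
E
```

```text
ptr 106.8 0.018415116807930593 knob [ 0.62263331 -0.00914949  0.094     ] tip [0.61614418 0.00940192 0.126     ] line 39.6 ctr from tip [ 0.62279446 -0.01261565  0.126     ]
```

Request:
servo_tool([
  [0, [0, 0, 0], -0.11],
  [0, [-0.003, 0.012, 0], 0],
  [0, [0, 0, 0.015], 0],
  [0, [0, 0, 0.02], 0],
  [0, [0, 0.001, 0.02], 0],
  [0, [0, 0, 0], 0],
  [0, [0, 0, 0], 0],
  [0, [0, 0, 0], 0],
])

```text
time: 9.22
tool_pos: [0.6239, -0.0112, 0.1409]
tcp_rot: [-1.928, -2.462, 0.034]
wrist_force: [-1.0, -0.0, -0.1]
width: 0.998
```

```bash
python3 g.py .6223 -.011 .122 104
```

```text
t 9.22 pos [ 0.6239 -0.0112  0.1409] yaw 103.87 tilt [-0.0247 -0.008  -0.9997] w 0.998 F [-1.  -0.  -0.1] T [-0.02  0.    0.03] q [-0.05  0.28  1.81 -0.01  1.08 -0.29]
d tool [ 0.0006 -0.001   0.0189] turn -0.0023
```

Request:
servo_tool([
  [0, [0.0005, -0.001, 0.009], 0],
  [0, [0, 0, 0.009], 0],
  [60, [0, 0, 0.001], 0],
  [100, [0, 0, 0], 0],
  [140, [0, 0, 0], 0],
  [150, [0, 0, 0], 0],
  [150, [0, 0, 0], 0],
  [150, [0, 0, 0], 0],
])

```text
time: 9.88
tool_pos: [0.625, -0.0113, 0.1251]
tcp_rot: [-1.933, -2.466, 0.027]
wrist_force: [0.1, 0.2, -0.2]
width: 0.412
```

```bash
python3 - <<'E'
from h import *
cam('wrist','w7')
E
python3 g.py .6223 -.011 .122 104
```

```text
t 9.93 pos [ 0.6251 -0.0113  0.1252] yaw 103.82 tilt [-0.0169 -0.0084 -0.9998] w 0.414 F [0.1 0.5 0.7] T [-0.06 -0.04 -0.02] q [-0.05  0.29  1.83 -0.01  1.04 -0.29]
d tool [ 0.0009 -0.0026  0.0033] turn -0.0031
```

View pics/w7.png

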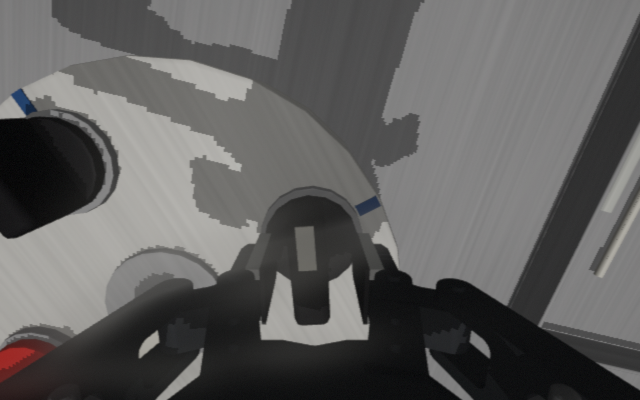

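Request:
servo_tool([
  [150, [0.001, -0.0022, 0.003], -0.03],
  [150, [0, 0, 0], 0],
  [150, [0, 0, 0], 0],
  [170, [0, 0, 0], 0],
  [200, [0, 0, 0], 0],
  [225, [0, 0, 0], 0],
  [255, [0, 0, 0], 0],
  [255, [0, 0, 0], 0],
])

```text
time: 10.6
tool_pos: [0.6229, -0.011, 0.1235]
tcp_rot: [-1.897, -2.494, 0.026]
wrist_force: [-0.7, -0.6, 0.2]
width: 0.168
```

```bash
python3 - <<'E'
from h import *
cam('wrist','w8')
E
python3 g.py .6223 -.011 .122 42.4
```

```text
t 10.65 pos [ 0.6229 -0.0109  0.1236] yaw 105.48 tilt [-0.0163 -0.0085 -0.9998] w 0.169 F [-1.5  0.5  0.2] T [ 0.05 -0.1   0.07] q [-0.05  0.29  1.83 -0.01  1.04 -0.32]
d tool [ 0.0001 -0.0005  0.0016] turn 1.101
```

View pics/w8.png

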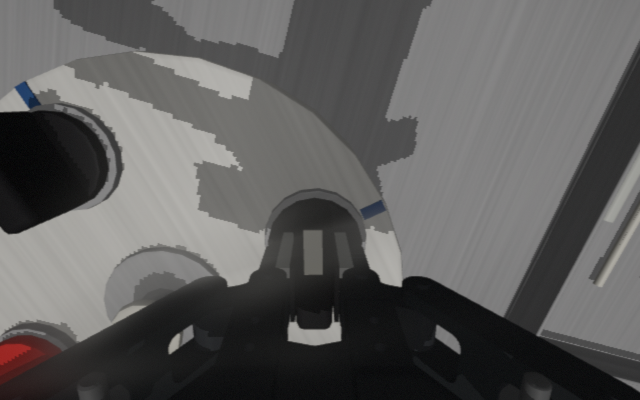

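Request:
servo_tool([
  [255, [0, 0, 0], 0.05],
  [255, [0, 0, 0], 0.08],
  [255, [0, 0, 0], 0.08],
  [255, [0, 0, 0], 0.08],
  [255, [0, 0, 0], 0.08],
  [255, [0, 0, 0], 0.08],
  [255, [0, 0, 0], 0.08],
  [255, [0, 0, 0], 0.05],
])

```text
time: 11.32
tool_pos: [0.6229, -0.0109, 0.1235]
tcp_rot: [-2.56, -1.816, 0.028]
wrist_force: [-1.1, -0.3, 2.4]
width: 0.168
```

```bash
python3 g.py .6223 -.011 .122 42.4
```

```text
t 11.32 pos [ 0.6229 -0.0109  0.1235] yaw 70.72 tilt [-0.0162 -0.0085 -0.9998] w 0.168 F [-1.1 -0.3  2.4] T [ 0.12 -0.08  0.17] q [-0.05  0.29  1.83 -0.01  1.04  0.29]
d tool [-0.0003 -0.0005  0.0015] turn 0.4943
```

Request:
servo_tool([
  [255, [0, 0, 0], 0.08],
  [255, [0, 0, 0], 0.08],
  [255, [0, 0, 0], 0.08],
  [255, [0, 0, 0], 0.08],
  [255, [0, 0, 0], 0.07],
  [255, [0, 0, 0], 0.03],
  [255, [0, 0, 0], 0],
  [255, [0, 0, 0], 0],
])

```text
time: 11.98
tool_pos: [0.623, -0.0108, 0.1236]
tcp_rot: [2.898, 1.21, -0.028]
wrist_force: [-2.2, -0.8, 1.4]
width: 0.164
```

```bash
python3 - <<'E'
from h import *
cam('wrist','w9')
E
python3 g.py .6223 -.011 .122 42.4
```

```text
t 12.03 pos [ 0.623  -0.0108  0.1236] yaw 45.32 tilt [-0.0161 -0.0078 -0.9998] w 0.169 F [-1.5 -0.2  0.9] T [ 0.15 -0.    0.03] q [-0.05  0.29  1.83 -0.01  1.04  0.73]
d tool [-0.0006 -0.0004  0.0016] turn 0.051
```

View pics/w9.png

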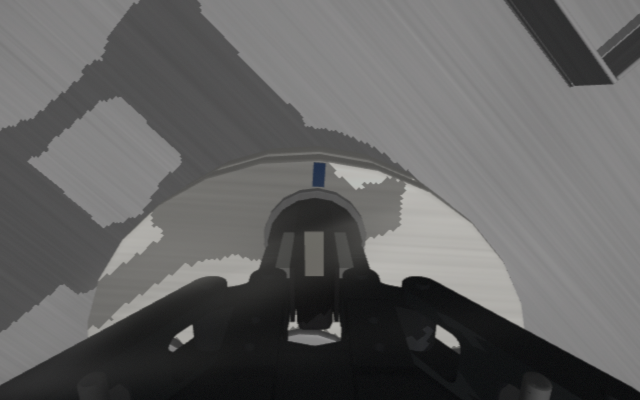

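The stripe at (314,253) is nearly in line with the blue mark at (319,175), about 0.05 rad short. I'll make a small final turn, release and rise.

Request:
servo_tool([
  [255, [0, 0, 0], 0.04],
  [255, [0, 0, 0], 0],
  [255, [0, 0, 0], 0],
  [120, [0, 0, 0], 0],
  [80, [0, 0, 0], 0],
  [60, [0, 0, 0], 0],
  [50, [0, 0, 0], 0],
  [50, [0, 0, -0.005], 0],
])

```text
time: 12.7
tool_pos: [0.6231, -0.0108, 0.1276]
tcp_rot: [2.919, 1.159, -0.029]
wrist_force: [0.4, 0.0, -0.3]
width: 0.802
```

Request:
servo_tool([
  [50, [0, 0, -0.02], 0],
  [50, [0, 0, -0.025], 0],
  [50, [0, 0, -0.025], 0],
  [30, [0, 0, -0.03], 0],
  [0, [0, 0, -0.03], 0],
  [0, [-0.03, 0, 0], 0],
  [0, [-0.03, 0, 0], 0],
  [0, [-0.03, 0, 0], 0],
])

```text
time: 13.37
tool_pos: [0.5626, -0.0694, 0.2688]
tcp_rot: [2.913, 1.17, -0.022]
wrist_force: [0.9, -0.3, 0.6]
width: 1.004
```

```bash
python3 - <<'E'
from h import *
cam('wrist','w10')
E
python3 g.py .6223 -.011 .122 42.4
```

```text
t 13.42 pos [ 0.5585 -0.0728  0.2686] yaw 43.67 tilt [-0.0165 -0.0104 -0.9998] w 0.995 F [-4.3 -3.  -0.2] T [-0.03  0.1   0.06] q [-0.17  0.05  1.82 -0.01  1.28  0.65]
d tool [ 9.160e-02 -1.000e-04  1.449e-01] turn 0.0223
```

View pics/w10.png

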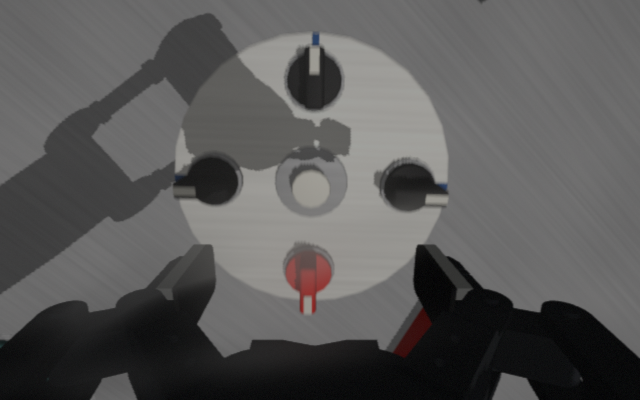

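The wrist view shows the black pointer at (314,60) against its line at (315,38). The red pointer at (308,303) points radially outward. I'll let the arm settle and check the angles.

Request:
servo_tool([
  [0, [0, 0, -0.02], 0],
  [0, [0, 0, -0.02], 0],
  [0, [0, 0, 0], 0],
  [0, [0, 0, 0], 0],
  [0, [0, 0, 0], 0],
  [0, [0, 0, 0], 0],
  [0, [0, 0, 0], 0],
  [0, [0, 0, 0], 0],
])

```text
time: 14.08
tool_pos: [0.5558, -0.0738, 0.3079]
tcp_rot: [2.916, 1.163, -0.034]
wrist_force: [-0.5, 0.1, 0.6]
width: 1.002
```

```bash
python3 - <<'E'
from h import *
c=dict(np.load('pics/w10.npz'))
A=lambda v:np.degrees(np.arctan2(v[1],v[0])).round(1)
k1=px(c,411,187,.094);k2=px(c,214,180,.094)
r=px(c,308,312,.126)-px(c,308,297,.126); rr=px(c,308,312,.126)-px(c,308,270,.094)
b=px(c,314,48,.126)-px(c,314,74,.126)
print('axis',A(k1-k2)+90,'red',A(r),A(rr),'blk',A(b))
print('redknob to blkknob',A(px(c,315,80,.094)-px(c,308,270,.094)))
t0=dict(np.load('pics/top0.npz'));t=cam('top','top10')
im=cv2.cvtColor(t['pixels'],cv2.COLOR_RGB2HSV);i0=cv2.cvtColor(t0['pixels'],cv2.COLOR_RGB2HSV)
for q in (i0,im):
    m=((q[...,0]<8)|(q[...,0]>172))&(q[...,1]>150)&(q[...,2]>100); m[:,:390]=0; ys,xs=np.nonzero(m); print('rack',len(xs),xs.mean(),ys.mean())
E
```

```text
axis 41.7 red -136.5 -135.0 blk 43.7
redknob to blkknob 41.6
rack 2322 435.75753660637383 269.93109388458225
rack 2592 435.75270061728395 270.068287037037
```

View pics/top10.png

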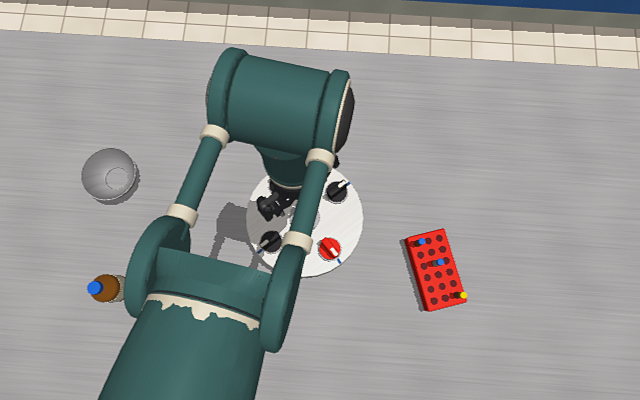

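The top view shows the red pointer at (333,252) aiming at its line at (340,262), and the rack hasn't moved. Both knobs are within about 3° of their lines, so I'm handing in.

```bash
python3 -c "
from workcell import bot
print(bot.finish_job())"
```

```text
the job is handed in; nothing more can be done
None
```

I turned the red knob clockwise to its line first, then the black knob opposite it. I released both, lifted the arm clear and handed the job in at about 14 s of the 45 s allowed.

- **Red knob:** the last wrist picture put the pointer about 2–3° short of its line, with the direct stripe reading at −136.5° against a line of about −138.3°. A slightly different reading gave −135.0°, and both are well inside the 12° tolerance.
- **Black knob:** the pointer read 43.7° against a line of about 41.7°, so it is about 2° short. The arm partly hid this knob in the final top view, so that check comes only from the wrist camera.
- **Rack:** its position in the top picture shifted by less than 0.2 pixel from start to finish, so it did not move.
- **Forces and contact:** wrist force stayed at a few newtons throughout, and at hand-in the gripper was open with the TCP about 0.31 m above the bench, touching nothing.

My early estimates of the starting pointer angles differed by 3–6° between the top and wrist cameras. I worked between the two and confirmed the alignment after gripping each knob. No checks failed, and the hand-in gave no verdict.

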